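Refit the printer's ink cartridges and hatch cover

ROBOT

A 6-joint arm with a two-finger parallel gripper is mounted at the origin on the work surface; the furniture and walls round the work are solid. World frame = base frame: x ahead of the robot, y to its left, z up, the work surface at z = 0. Lengths are in mm, angles in rad, forces in N, time in s.
With the tool pointing down it reaches from about 300 to 775 mm from the base axis. Payload 14.6 kg.
Tool frame: the origin (TCP) lies at the very end of the fingers, on their centre line; the grasp point (between the pads) lies 19 mm behind it; z points along the fingers, y is the line along which they close (so a half turn about z gives the same grasp; the last joint's range is limited). The gripper opens to 94 mm and grips with 3 to 60 N. Pads are 16 mm wide; open, the fingers measure 119 mm over their backs; the gripper's body (75 mm by 177 mm) begins 78 mm behind the grasp point.
Start: joints at [-1.353, 0.3, 1.521, -0, 1.321, -0.067], TCP at [154.524, -527.837, 205.446] pointing down, gripper open.
Joint ranges: [-3.03, 3.03], [-0.79, 2.21], [0.23, 2.52], [-1.04, 4.18], [0, 3.07], [-2.55, 2.55]. Speed limits (rad/s): [2.22, 2.22, 2.57, 3.14, 3.14, 3.14].

INTERFACE

Orientations are given as [roll, pitch, yaw] about the fixed x, y, z axes, in that order (R = Rz(yaw) Ry(pitch) Rx(roll)).
In Python, from cell import manip, optics gives the robot as it stands.
- The arm moves only by the shell command python3 -m crank 'ROWS' [FORCE]. ROWS is JSON, a list of rows, each a list of 7 numbers: the opening in per cent of the stroke, from 0 (shut) to 100 (fully open), then the shift along the tool's x, y, z in mm, then the turn, a rotation vector about the tool's x, y, z in rad. A call has 1 to 10 rows; each row is the pose to reach, as a shift and turn from the pose commanded when the call began, along the tool's axes at that moment; what a row does not reach only later rows make up. A row lasts 1/10 s, in which the tool goes at most 50 mm and 8.59 degrees, less where a joint would pass 70% of its speed; a pose out of reach is approached as far as the arm can. A call with a gripper value outside its range is refused whole. The fingers move at their own pace and stop on an object; FORCE is the grip in N (left out, the last holds). Time passes only in rows, so rows that repeat a pose let the fingers close. It gives the time, the measured TCP pose, the force, the opening and the grip force at its end, in the units of the state.
- manip.read_state(): the state, without advancing time (a new reading comes with each control period).
- optics.camera(name): name is "scene" or "top"; returns (picture, depth): 400x640x3 uint8, red, green, blue; 400x640 float32, mm along the optical axis (not along the pixel's ray), 0 where there is no reading.
- optics.calibration(name): a dict with "camera_matrix" (3x3 intrinsics, pixels), "R" (3x3) and "t" (3): a world point X has camera coordinates R X + t. Camera axes: x right, y down, z forward; pixel columns grow to the right and rows downward; lengths in mm; the calibration is good to about 2 mm. A picture is of the moment at which its call begins. calibration takes no time and is no camera call.
- manip.sign_off(): hands the job in; it is judged then, once.
The state is a dict: "clock": time; "joints": joint angles; "qd": joint speeds; "effort": joint torques, N m; "eef_pos": TCP position; "eef_rot": TCP orientation; "wrist_force": force on the tool from outside, world axes, zero at the start; "moment": the same for the moment, N m; "finger_gap": finger opening in mm; "finger_force": force on a finger pad.
Only numpy, scipy, OpenCV 4.12 (cv2) and the standard library are available. Lean on these libraries where they do the work, as an engineer would, in place of code of your own. Each camera call takes 0.05 s, during which the arm holds its last target. There are 200 camera calls.

TASK

Put the three ink cartridges standing on the grey mat back into the open printer, each pushed fully home, upright, in the slot of its own width (wide, medium, slim), then refit the hatch cover: tilt one long edge in under the overhanging control panel and lower the other edge until the cover lies flat in its recess. Leave the glue stick and the eraser where they are.

Things in the scene. Friction and masses are not known exactly. Their poses are not given: they have to be found in the camera images.
- cart_wide: wide ink cartridge: black upright block 60 mm long (its x) x 32 mm wide (y) x 38 mm high, blank white label on both flanks, on top a grey finger grip 18 mm (x) x 10 mm (y) x 14 mm high: 52 mm in all. Both ends alike: either way round will do. Origin: centre of the underside, z up. Starts standing on the grey mat, 4 mm thick.
- cart_medium: medium ink cartridge: black upright block 60 mm long (its x) x 22 mm wide (y) x 38 mm high, blank white label on both flanks, on top a grey finger grip 18 mm (x) x 10 mm (y) x 14 mm high: 52 mm in all. Both ends alike: either way round will do. Origin: centre of the underside, z up. Starts standing on the grey mat, 4 mm thick.
- cart_slim: slim ink cartridge: black upright block 60 mm long (its x) x 14 mm wide (y) x 38 mm high, blank white label on both flanks, on top a grey finger grip 18 mm (x) x 10 mm (y) x 14 mm high: 52 mm in all. Both ends alike: either way round will do. Origin: centre of the underside, z up. Starts standing on the grey mat, 4 mm thick.
- slot_wide: wide ink slot, fixed inside the printer's hatch: grey block 74 (x) x 44 (y) x 34 mm high. Its well for the wide cartridge is 65 x 36 mm up to 22 mm above the origin; ramps widen it to 72 x 41 mm at the top. Origin: centre of its underside, well floor 2 mm higher; x, y as the printer's. The 3 slots lie side by side along y, 44 mm apart, order varies. Home: cartridge on the floor.
- slot_medium: medium ink slot, fixed inside the printer's hatch: grey block 74 (x) x 44 (y) x 34 mm high. Its well for the medium cartridge is 65 x 26 mm up to 22 mm above the origin; ramps widen it to 72 x 41 mm at the top. Origin: centre of its underside, well floor 2 mm higher; x, y as the printer's. The 3 slots lie side by side along y, 44 mm apart, order varies. Home: cartridge on the floor.
- slot_slim: slim ink slot, fixed inside the printer's hatch: grey block 74 (x) x 44 (y) x 34 mm high. Its well for the slim cartridge is 65 x 18 mm up to 22 mm above the origin; ramps widen it to 72 x 41 mm at the top. Origin: centre of its underside, well floor 2 mm higher; x, y as the printer's. The 3 slots lie side by side along y, 44 mm apart, order varies. Home: cartridge on the floor.
- printer: white desk printer, fixed, 176 (x) x 250 mm (y). Origin: centre of its underside; x from front (grey panel) to back. In its frame, mm: deck z 72; cover recess x -40..48, y -73..73, its ledges (back 6 wide; sides 7 wide, only x > -25) at z 68; open within, slots centred at x 0. Lip = panel, z 74..84, overhanging to x -40; under it free space to a wall at x -50, nothing above z 58.
- cover: hatch cover: white plate 95 (x) x 140 (y) x 4 mm, on its top centre a finger ridge 10 mm thick (x), 36 mm long (y), top 18 mm above the underside. Origin: centre of the underside, z up. Starts flat on the mat. 7 mm longer than the opening: either long edge goes under the lip, the other held up 10 to 20 degrees. Fitted: underside z 68, x -2.5..0.5 mm, y 0 in the printer's frame.
- glue_stick: bystander: yellow glue stick standing on end behind the cartridges, 25 mm diameter, 91 mm high; origin at the centre of its foot
- eraser: bystander: blue and white eraser lying on the mat between two cartridges, 22 x 44 x 12 mm; origin at the centre of its underside

How it is judged (in metres and radians):
On the way:
1. all three cartridges are home in their own slots, the cover not yet on (horizontal distance between cart_wide and slot_wide below 0.007 m and z of cart_wide in the frame of slot_wide below 0.006 m and angle between each of cart_wide, cart_medium, cart_slim's own z axis and vertical below 0.15 rad and angle between the x axis of cart_wide and the x axis of slot_wide, either way round below 0.15 rad and horizontal distance between cart_medium and slot_medium below 0.007 m and z of cart_medium in the frame of slot_medium below 0.006 m and angle between the x axis of cart_medium and the x axis of slot_medium, either way round below 0.15 rad and horizontal distance between cart_slim and slot_slim below 0.007 m and z of cart_slim in the frame of slot_slim below 0.006 m and angle between the x axis of cart_slim and the x axis of slot_slim, either way round below 0.15 rad and (horizontal distance between cover and printer above 0.05 m or z of cover in the frame of printer above 0.08 m)), for 0.2 s.
At the end, for the whole second after the job is handed in: Each cartridge in the slot of its width: within 7 mm of its centre, 4 mm of the floor, upright and in line within 8 degrees. Cover in its recess under the lip: flat within 2 degrees, within 3 mm of the ledges, 7 mm sideways, 6 mm fore and aft, square within 4 degrees. All released, at rest (horizontal distance between cart_wide and slot_wide below 0.007 m and z of cart_wide in the frame of slot_wide below 0.006 m and angle between each of cart_wide, cart_medium, cart_slim's own z axis and vertical below 0.15 rad and angle between the x axis of cart_wide and the x axis of slot_wide, either way round below 0.15 rad and horizontal distance between cart_medium and slot_medium below 0.007 m and z of cart_medium in the frame of slot_medium below 0.006 m and angle between the x axis of cart_medium and the x axis of slot_medium, either way round below 0.15 rad and horizontal distance between cart_slim and slot_slim below 0.007 m and z of cart_slim in the frame of slot_slim below 0.006 m and angle between the x axis of cart_slim and the x axis of slot_slim, either way round below 0.15 rad and angle between cover's own z axis and vertical below 0.035 rad and z of cover in the frame of printer between 0.065 and 0.071 m and y of cover in the frame of printer between -0.007 and 0.007 m and x of cover in the frame of printer between -0.006 and 0.003 m and angle between the x axis of cover and the x axis of printer, either way round below 0.08 rad and linear speed of each of cart_wide, cart_medium, cart_slim, cover below 0.01 m/s); the robot touches nothing.
It fails at once if the glue stick is shifted by more than 30 mm or knocked over (distance of glue_stick from where it was at the start of the episode above 0.03 m or angle between glue_stick's own z axis and vertical above 0.6 rad).
It fails at once if the eraser is shifted by more than 30 mm (distance of eraser from where it was at the start of the episode above 0.03 m).
It also fails if it takes over 99 s, if anything falls off the work surface, if the arm or the gripper's body presses on something with over 40 N, if the wrist force passes 120 N, or if a joint passes its speed limit or range.

## Working session

There is one attempt and no reset: what is moved stays moved. The work goes in short steps, Python scripts to look and compute and a shell command to move; the robot and the scene stay as the last step left them, time stands still between calls to the robot, and variables do not carry over. Pictures are saved under pics/ and viewed, at most 14 in all, crops included, and the job is handed in when it is done.

```bash
ls; mkdir -p pics
cat > h.py <<'E'
import numpy as np,cv2
from cell import manip,optics
def shot(n,f=None):
    p,d=optics.camera(n); 
    if f: cv2.imwrite('pics/'+f,cv2.cvtColor(p,cv2.COLOR_RGB2BGR))
    return p,d
def cloud(d,n):
    c=optics.calibration(n);K=np.array(c['camera_matrix']);R=np.array(c['R']);t=np.array(c['t'])
    v,u=np.mgrid[:d.shape[0],:d.shape[1]]
    P=np.stack([(u-K[0,2])/K[0,0]*d,(v-K[1,2])/K[1,1]*d,d],-1)
    return (P-t)@R
E
python3 - <<'E'
from h import *
for n in('top','scene'):
    p,d=shot(n,n+'1.png'); np.savez(n+'1.npz',p=p,d=d); c=optics.calibration(n); print(n,c)
print(manip.read_state())
E
```

```text
pics
top {'camera_matrix': array([[463.14883773,   0.        , 320.79590011],
       [  0.        , 463.14883773, 199.55726075],
       [  0.        ,   0.        ,   1.        ]]), 'R': array([[ 0.00809374, -0.99995181, -0.00555618],
       [-0.98938081, -0.00720156, -0.14516799],
       [ 0.14512098,  0.00667213, -0.98939142]]), 't': array([-102.22901037,  570.4720703 , 1014.86148069])}
scene {'camera_matrix': array([[475.81860981,   0.        , 316.49437619],
       [  0.        , 475.81860981, 198.02873982],
       [  0.        ,   0.        ,   1.        ]]), 'R': array([[ 0.85384342, -0.52027024, -0.01644067],
       [-0.39503493, -0.62709858, -0.67133804],
       [ 0.33896728,  0.57971221, -0.74096892]]), 't': array([-554.24933288,  209.5568594 ,  995.1901538 ])}
{'clock': 0.1, 'joints': array([-1.35261456e+00,  3.00418752e-01,  1.52149637e+00, -1.19027633e-06,
        1.32068749e+00, -6.66120259e-02]), 'qd': array([-0.00031719, -0.00180564, -0.00417364,  0.0011878 , -0.00104943,
       -0.00141837]), 'effort': array([ 1.83125398e-03, -5.32637000e+01, -3.53281510e+01,  7.09882937e-02,
        2.34444276e-02, -4.46721367e-05]), 'eef_pos': array([ 154.46984351, -527.63002521,  204.95087666]), 'eef_rot': array([-3.14058486e+00, -6.60753011e-05,  2.84794057e-01]), 'wrist_force': array([ 0.1814871 ,  0.20457695, -0.22859231]), 'moment': array([ 0.03674725, -0.00716754, -0.00992807]), 'finger_force': 0.0, 'finger_gap': 94.22767751446383}
```

View pics/top1.png

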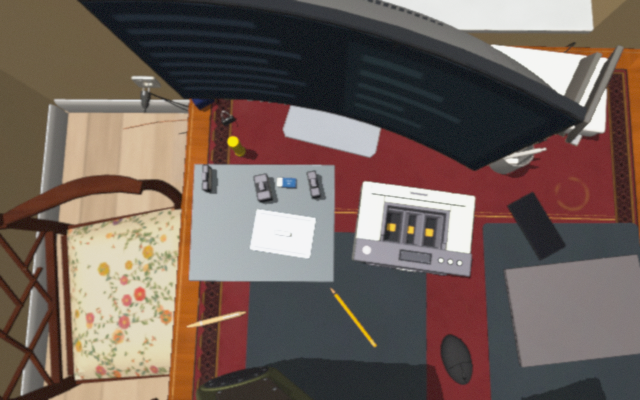

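View pics/scene1.png

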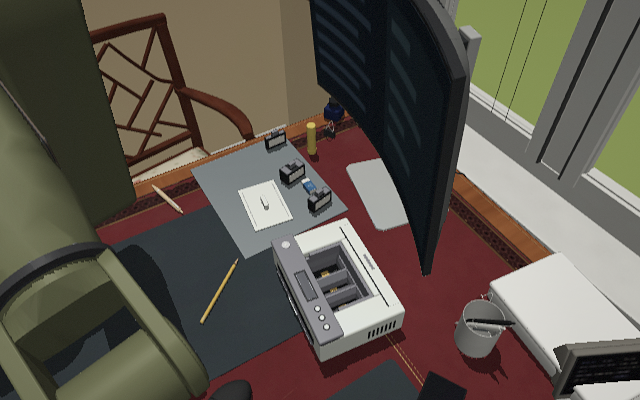

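The top view (up = +x, left = +y) shows three cartridges at (206,179), (263,187) and (314,184), the eraser at (287,183), the glue stick at (233,143), the cover at (283,233), and the printer at (415,228) with its panel towards the bottom. The scene view agrees: the slim cartridge is nearest the glue stick, and the monitor overhangs the back.

```bash
cat > m.py <<'E'
from h import *
z=np.load('top1.npz');p,d=z['p'],z['d'];P=cloud(d,'top');Z=P[...,2]
def rect(m,name,zp=None):
    n,l,s,c=cv2.connectedComponentsWithStats(m.astype(np.uint8))
    for i in range(1,n):
        if s[i,4]<12: continue
        q=P[l==i]
        r=cv2.minAreaRect(q[:,:2].astype(np.float32))
        print(name,c[i].round(1),s[i,4],'xy',np.round(r[0],1),'size',np.round(r[1],1),'ang',round(r[2],1),'z',np.percentile(q[:,2],[5,50,95]).round(1))
roi=np.zeros(Z.shape,bool);roi[125:285,190:345]=1
print('mat z',np.median(Z[250:270,210:240]))
rect(roi&(Z>33)&(Z<49),'body');rect(roi&(Z>49)&(Z<62),'grip');rect(roi&(Z>75),'glue');
rect(roi&(Z>10)&(Z<20)&(p[...,2]>p[...,0]+30.0),'eraser')
cv=roi&(p.min(-1)>200);rect(cv,'cover'); rect(roi&(Z>14)&(Z<30)&cv,'ridge')
R=np.zeros_like(roi);R[170:285,345:485]=1
rect(R&(Z>66)&(Z<95),'printer');rect(R&(Z>79)&(Z<95),'panel');rect(R&(Z>66)&(Z<77),'deck')
y=R&(p[...,0]>170)&(p[...,2]<110)&(p[...,1]>110);rect(y,'yellow')
mon=Z>150;q=P[mon];print('monitor low z',np.percentile(q[:,2],[0.5,5,50]),'min x by y:')
for a in range(-600,400,100):
    s=q[(q[:,1]>a)&(q[:,1]<a+100)]
    if len(s):i=np.argsort(s[:,0])[:20];print(a,s[i].mean(0).round(),s[:,2].min().round())
im=cv2.resize(p[150:290,185:485],None,fx=2.6,fy=2.6,interpolation=cv2.INTER_CUBIC);cv2.imwrite('pics/z1.png',im[...,::-1])
E
python3 m.py
```

```text
mat z 3.528033859539041
body [238.6 149.8] 23 xy [687.8  94.8] size [ 8.3 21.7] ang 33.6 z [34.2 40.6 46.1]
body [205.3 177.8] 143 xy [621.2 169.5] size [58.6 14.2] ang 2.3 z [34.3 41.1 45.5]
body [312.8 183.6] 215 xy [609.1 -79.1] size [60.4 22.1] ang 11.8 z [37.6 41.6 44.4]
body [261.8 187. ] 331 xy [600.2  38.1] size [60.  32.3] ang 13.0 z [37.7 41.6 44.8]
grip [237.7 148.6] 14 xy [686.2  93.4] size [ 4.2 17.8] ang 36.7 z [49.2 54.7 60.2]
grip [203.  175.8] 43 xy [622.  170.2] size [10.4 18.4] ang 89.8 z [51.3 55.6 58. ]
grip [312.8 182.3] 36 xy [609.1 -79.3] size [18.6  9.3] ang 11.7 z [51.8 55.1 57.7]
grip [260.8 185.6] 39 xy [600.3  38. ] size [17.4 10. ] ang 14.4 z [50.6 54.8 58.3]
glue [233.1 141.9] 107 xy [563.7  -4.1] size [353.6  23.1] ang 38.4 z [81.1 90.1 93.4]
eraser [288.6 182.1] 124 xy [615.9 -21.4] size [31.2 20.7] ang 88.7 z [12.7 15.7 18.9]
cover [279.  181.5] 40 xy [617.6   1. ] size [17.8  9.8] ang 2.3 z [12.  15.6 17.4]
cover [282.5 233.4] 2484 xy [486.2 -25.2] size [177.8 111.5] ang 81.5 z [ 4.3  7.7 11.7]
ridge [278.9 181.7] 33 xy [617.2   1. ] size [16.9  9.7
[... 248 characters left out ...]
1] size [249.5  49.1] ang 82.5 z [80.8 83.9 87.2]
deck [416.3 211.1] 4149 xy [ 531.6 -306.8] size [250.1 127.3] ang 82.5 z [67.7 71.7 74.8]
yellow [391.9 226.9] 41 xy [ 512.3 -263.8] size [14.2 14.6] ang 88.1 z [ 7.3 10.5 12.8]
yellow [410.6 229.6] 38 xy [ 507.1 -306.9] size [13.3 14.7] ang 74.4 z [ 6.6  9.9 14.1]
yellow [428.9 232.1] 48 xy [ 501.5 -349.6] size [14.3 14.9] ang 1.2 z [ 7.  10.1 11.9]
monitor low z [156.12150955 204.34976826 457.18098764] min x by y:
-500 [ 594. -412.  545.] 150.0
-400 [ 601. -399.  542.] 150.0
-300 [ 653. -299.  542.] 150.0
-200 [ 418. -105. 1086.] 150.0
-100 [234.  -5. 252.] 150.0
0 [210.  97. 289.] 150.0
100 [205. 112. 248.] 150.0
200 [748. 204. 544.] 159.0
```

View pics/z1.png

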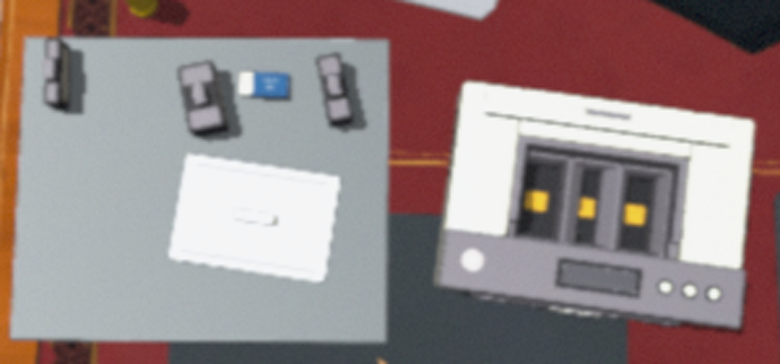

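The zoom shows the slot wells at about (540,200), (587,205) and (637,210), their yellow contacts visible, and each cartridge clear. Next I'll profile the wells in the printer's frame to get their widths.

```bash
cat > m2.py <<'E'
from h import *
for cam in('top','scene'):
    z=np.load(cam+'1.npz');p,d=z['p'],z['d'];P=cloud(d,cam)
    a=np.radians(-7.5);ex=np.array([np.cos(a),np.sin(a)]);ey=np.array([-np.sin(a),np.cos(a)])
    r=P[...,:2]-[506.9,-303.5];X=r@ex;Y=r@ey;Z=P[...,2]
    print(cam)
    for lo,hi in((-18,-8),(10,25)):
        m=(X>lo)&(X<hi)&(abs(Y)<80)&(Z<120)
        print(lo,[(y,round(float(np.median(Z[m&(Y>=y)&(Y<y+3)])))) for y in range(-78,78,3) if (m&(Y>=y)&(Y<y+3)).any()])
    # well low areas
    for k in(-44,0,44):
        for zc in(14,20):
            m=(abs(X)<35)&(abs(Y-k+3)<22)&(Z<zc+0.)
            if m.sum()>5: print(k,zc,'n',m.sum(),'Y',np.percentile(Y[m],[3,50,97]).round(1),'X',np.percentile(X[m],[3,97]).round(1))
E
python3 m2.py
```

```text
top
-18 [(-78, 72), (-75, 69), (-72, 68), (-69, 62), (-66, 44), (-63, 37), (-60, 29), (-57, 13), (-54, 9), (-51, 9), (-48, 10), (-45, 9), (-42, 10), (-39, 10), (-36, 13), (-30, 34), (-27, 39), (-24, 43), (-21, 41), (-18, 35), (-15, 35), (-12, 30), (-9, 13), (-6, 9), (-3, 9), (0, 8), (3, 9), (6, 31), (9, 31), (12, 36), (15, 37), (18, 41), (21, 40), (24, 30), (27, 10), (30, 10), (33, 9), (36, 11), (39, 10), (42, 8), (45, 10), (48, 9), (51, 10), (54, 8), (57, 10), (66, 68), (69, 67), (72, 70), (75, 69)]
10 [(-78, 71), (-75, 70), (-72, 68), (-69, 60), (-66, 42), (-63, 35), (-60, 29), (-57, 11), (-54, 11), (-51, 9), (-48, 7), (-45, 10), (-42, 10), (-39, 9), (-36, 11), (-33, 30), (-30, 36), (-27, 40), (-24, 40), (-21, 40), (-18, 36), (-15, 34), (-12, 26), (-9, 12), (-6, 10), (-3, 10), (0, 9), (3, 9), (9, 33), (12, 35), (15, 38), (18, 41), (21, 41), (24, 26), (27, 9), (30, 9), (33, 10), (36, 9), (39, 9), (42, 11), (45, 11), (48, 10), (51, 9), (54, 9), (57, 10), (63, 66), (66, 67), (69, 68), (72, 69), (75, 70)]
-44 14 n 265 Y [-57.5 -46.7 -35.9] X [-28.2  31.4]
-44 20 n 286 Y [-57.6 -47.4 -3
[... 536 characters left out ...]
46), (66, 54), (69, 66), (72, 69), (75, 70)]
10 [(-78, 71), (-75, 68), (-72, 68), (-69, 66), (-66, 66), (-39, 10), (-36, 8), (-33, 20), (-30, 33), (-27, 37), (-24, 41), (-21, 40), (-18, 37), (-15, 33), (-12, 32), (0, 9), (3, 10), (6, 20), (9, 23), (12, 32), (15, 36), (18, 39), (21, 41), (39, 11), (42, 8), (45, 9), (48, 8), (51, 8), (54, 10), (57, 9), (60, 20), (63, 40), (66, 54), (69, 67), (72, 69), (75, 70)]
-44 14 n 120 Y [-40.2 -33.2 -30.2] X [-21.6  31.2]
-44 20 n 165 Y [-40.  -32.  -29.8] X [-21.6  32.3]
0 14 n 117 Y [ 2.   6.9 10.2] X [-21.1  32.5]
0 20 n 162 Y [ 1.9  8.  10.5] X [-21.1  32.9]
44 14 n 232 Y [43.4 53.5 62.6] X [-21.4  32.6]
44 20 n 272 Y [43.4 54.8 62.7] X [-21.5  32.6]
```

Order along +y is medium (-44), slim (0), wide (+44), with the printer at (507,-303.5) and yaw -7.5°. Medium goes first.

```bash
cat > go.py <<'E'
# usage: go.py x y z yaw_deg  -> shift/turn from current pose to a tool-down target
import sys
from h import *
from scipy.spatial.transform import Rotation as Ro
s=manip.read_state();R=Ro.from_euler('xyz',s['eef_rot'])
a=[float(v) for v in sys.argv[1:]]
def rel(x,y,z,yaw,pitch=0):
    T=Ro.from_euler('xyz',[np.pi,np.radians(pitch),np.radians(yaw)])
    return R.inv().apply(np.array([x,y,z])-s['eef_pos']).round(1),(R.inv()*T).as_rotvec().round(3)
print('t',s['clock'],s['eef_pos'].round(1),s['eef_rot'].round(3),'F',s['wrist_force'].round(1),'gap',round(s['finger_gap'],1),s['finger_force'])
if a: print(*rel(*a))
E
python3 go.py 609.1 -79.1 110 11.8; python3 go.py 609.1 -79.1 44 11.8
```

```text
t 0.1 [ 154.5 -527.6  205. ] [-3.141 -0.     0.285] F [ 0.2  0.2 -0.2] gap 94.2 0.0
[ 562.3 -302.6   95.3] [-0.001 -0.     0.079]
t 0.1 [ 154.5 -527.6  205. ] [-3.141 -0.     0.285] F [ 0.2  0.2 -0.2] gap 94.2 0.0
[ 562.3 -302.6  161.3] [-0.001 -0.     0.079]
```

```bash
python3 -m crank '[[40,45,-24,0,0,0,0.02],[40,90,-48,0,0,0,0.04],[40,135,-72,0,0,0,0.079],[40,180,-97,0,0,0,0.079],[40,225,-121,0,0,0,0.079],[40,270,-145,0,0,0,0.079],[40,315,-170,0,0,0,0.079],[40,360,-194,0,0,0,0.079],[40,405,-218,0,0,0,0.079],[40,440,-237,0,0,0,0.079]]' 30; python3 go.py 609.1 -79.1 100 11.8
```

```text
clock: 1.1
eef_pos: [511.3, -174.9, 205.3]
eef_rot: [-3.141, 0.0, 0.206]
wrist_force: [1.1, -1.6, 0.5]
finger_gap: 37.4
finger_force: 0.0
t 1.1 [ 511.3 -174.9  205.3] [-3.141  0.     0.206] F [ 1.1 -1.6  0.5] gap 37.4 0.0
[115.3 -73.8 105.3] [-0.  0. -0.]
```

```bash
python3 -m crank '[[40,40,-25,30,0,0,0],[40,80,-50,60,0,0,0],[40,115.5,-74.5,90,0,0,0],[40,116,-75,105,0,0,0],[40,116,-75,105,0,0,0]]'; python3 go.py 609.1 -79.1 44 11.8
python3 - <<'E'
from h import *
p,d=shot('top');P=cloud(d,'top')
cv2.imwrite('pics/a1.png',cv2.resize(p[130:280,180:380],None,fx=3.5,fy=3.5)[...,::-1])
E
```

```text
clock: 1.6
eef_pos: [607.4, -77.8, 96.6]
eef_rot: [-3.139, 0.006, 0.208]
wrist_force: [-0.2, -0.1, 0.1]
finger_gap: 37.5
finger_force: 0.0
t 1.6 [607.4 -77.8  96.6] [-3.139  0.006  0.208] F [-0.2 -0.1  0.1] gap 37.5 0.0
[ 1.7  1.7 52.5] [-0.002  0.006  0.002]
```

View pics/a1.png

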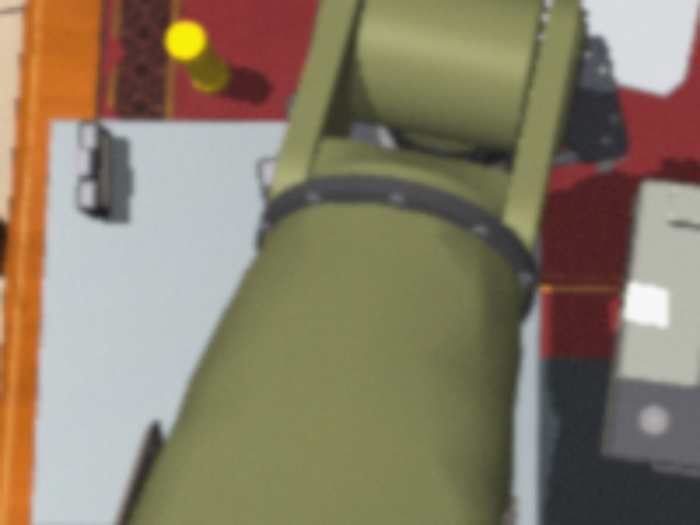

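The arm hides the grasp from above. I'll let it settle, then descend using the state readout.

```bash
python3 -m crank '[[40,1,1,25,0,0.003,0],[40,1,1,40,0,0.003,0],[40,1,1,40,0,0.003,0],[40,1,1,40,0,0.003,0]]'; python3 go.py 609.1 -79.1 44 11.8
```

```text
clock: 2.05
eef_pos: [609.7, -81.0, 61.5]
eef_rot: [3.141, -0.004, 0.205]
wrist_force: [0.5, -0.6, 0.7]
finger_gap: 37.4
finger_force: 0.0
t 2.05 [609.7 -81.   61.5] [ 3.141 -0.004  0.205] F [ 0.5 -0.6  0.7] gap 37.4 0.0
[-0.3 -2.  17.5] [ 0.    -0.004 -0.001]
```

```bash
python3 -m crank '[[40,-0.3,-2,10,0,-0.004,0],[40,-0.3,-2,17,0,-0.004,0],[40,-0.3,-2,17,0,-0.004,0],[40,-0.3,-2,17,0,-0.004,0],[0,-0.3,-2,17,0,-0.004,0],[0,-0.3,-2,17,0,-0.004,0],[0,-0.3,-2,17,0,-0.004,0],[0,-0.3,-2,17,0,-0.004,0]]' 30; python3 go.py 609.1 -79.1 44 11.8
```

```text
clock: 2.85
eef_pos: [609.0, -78.5, 43.6]
eef_rot: [3.142, 0.001, 0.206]
wrist_force: [0.1, -0.1, -0.1]
finger_gap: 9.7
finger_force: 30.0
t 2.85 [609.  -78.5  43.6] [3.142e+00 1.000e-03 2.060e-01] F [ 0.1 -0.1 -0.1] gap 9.7 29.985348880290985
[-0.   0.6 -0.4] [ 0.     0.001 -0.   ]
```

```bash
python3 go.py 501.2 -347.1 150 -7.5; python3 -m crank '[[0,0,0,-40,0,0,0],[0,0,0,-80,0,0,0],[0,0,0,-110,0,0,0],[0,0,0,-110,0,0,0]]';python3 go.py 501.2 -347.1 150 -7.5
```

```text
t 2.85 [609.  -78.5  43.6] [3.142e+00 1.000e-03 2.060e-01] F [ 0.1 -0.1 -0.1] gap 9.7 29.985348880290985
[-160.5  240.9 -106.3] [0.    0.001 0.337]
clock: 3.25
eef_pos: [610.8, -78.8, 158.2]
eef_rot: [3.139, -0.006, 0.206]
wrist_force: [0.1, 0.1, -0.8]
finger_gap: 9.8
finger_force: 30.0
t 3.25 [610.8 -78.8 158.2] [ 3.139 -0.006  0.206] F [ 0.1  0.1 -0.8] gap 9.8 29.97106432914734
[-162.1  240.3    7.9] [ 0.002 -0.006  0.337]
```

```bash
python3 -m crank '[[0,-24,36,0,0,0,0.06],[0,-48,72,0,0,0,0.12],[0,-72,108,0,0,0,0.18],[0,-96,144,0,0,0,0.24],[0,-120,180,0,0,0,0.3],[0,-142,213,0,0,0,0.337],[0,-161,241,0,0,0,0.337],[0,-161,241,0,0,0,0.337],[0,-161,241,0,0,0,0.337],[0,-161,241,0,0,0,0.337]]';python3 go.py 501.2 -347.1 100 -7.5
python3 - <<'E'
from h import *
p,d=shot('scene')
cv2.imwrite('pics/a2.png',cv2.resize(p[180:380,230:430],None,fx=3,fy=3)[...,::-1])
E
```

```text
clock: 4.25
eef_pos: [501.0, -346.3, 153.2]
eef_rot: [-3.141, 0.001, -0.13]
wrist_force: [0.4, 0.7, -0.3]
finger_gap: 9.6
finger_force: 30.0
t 4.25 [ 501.  -346.3  153.2] [-3.141e+00  1.000e-03 -1.300e-01] F [ 0.4  0.7 -0.3] gap 9.6 29.97119128704071
[ 0.3  0.8 53.2] [-0.     0.001  0.001]
```

View pics/a2.png

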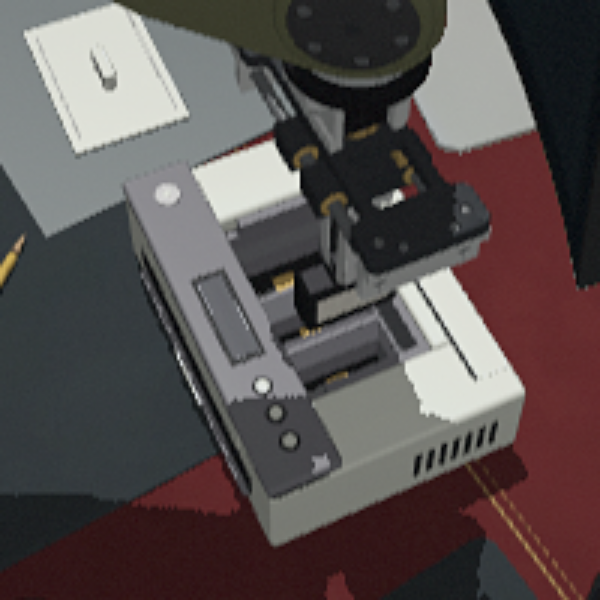

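The cartridge hangs upright over the right-hand well near (320,295). I'll lower it while watching the force.

```bash
python3 -m crank '[[0,0.3,0.8,20,0,0,0],[0,0.3,0.8,45,0,0,0],[0,0.3,0.8,65,0,0,0],[0,0.3,0.8,80,0,0,0],[0,0.3,0.8,90,0,0,0],[0,0.3,0.8,96,0,0,0],[0,0.3,0.8,98,0,0,0],[0,0.3,0.8,98,0,0,0]]';python3 go.py 501.2 -347.1 50 -7.5
```

```text
clock: 5.1
eef_pos: [501.0, -348.2, 56.0]
eef_rot: [3.141, 0.0, -0.131]
wrist_force: [0.2, 0.1, -0.8]
finger_gap: 9.6
finger_force: 30.0
t 5.1 [ 501.  -348.2   56. ] [ 3.141  0.    -0.131] F [ 0.2  0.1 -0.8] gap 9.6 29.971035718917847
[ 0.  -1.2  6. ] [ 0.001  0.    -0.   ]
```

```bash
python3 -m crank '[[0,0,-1,3,0,0,0],[0,0,-1,6,0,0,0],[0,0,-1,7,0,0,0],[0,0,-1,7,0,0,0],[0,0,-1,7,0,0,0]]';python3 go.py 501.2 -347.1 49.5 -7.5
```

```text
clock: 5.6
eef_pos: [501.1, -347.5, 49.4]
eef_rot: [3.141, 0.0, -0.131]
wrist_force: [-1.1, -0.2, 6.2]
finger_gap: 10.0
finger_force: 30.0
t 5.6 [ 501.1 -347.5   49.4] [ 3.141  0.    -0.131] F [-1.1 -0.2  6.2] gap 10.0 29.99733477830887
[ 0.  -0.4 -0.1] [ 0.001  0.    -0.   ]
```

Home, with 6 N of floor contact at the expected height. I'll release and rise.

```bash
python3 -m crank '[[17,0,0,-1,0,0,0],[17,0,0,-1,0,0,0],[17,0,0,-20,0,0,0],[17,0,0,-60,0,0,0],[30,0,0,-90,0,0,0],[40,0,0,-90,0,0,0]]';python3 go.py 600.2 38.1 110 13
```

```text
clock: 6.2
eef_pos: [502.4, -348.2, 143.1]
eef_rot: [3.138, -0.005, -0.131]
wrist_force: [-0.7, -0.1, 0.9]
finger_gap: 28.6
finger_force: 0.0
t 6.2 [ 502.4 -348.2  143.1] [ 3.138 -0.005 -0.131] F [-0.7 -0.1  0.9] gap 28.6 0.0
[  46.2 -395.9   31.8] [ 0.005 -0.004 -0.358]
```

```bash
python3 -m crank '[[40,5,-45,0,0,0,-0.05],[40,10,-90,0,0,0,-0.1],[40,16,-135,0,0,0,-0.15],[40,22,-180,0,0,0,-0.2],[40,28,-225,0,0,0,-0.25],[40,34,-270,0,0,0,-0.3],[40,39,-315,0,0,0,-0.358],[40,44,-360,10,0,0,-0.358],[40,46,-396,20,0,0,-0.358],[40,46,-396,32,0,0,-0.358]]';python3 -m crank '[[40,0,0,0,0,0,0],[40,0,0,0,0,0,0]]' >/dev/null; python3 go.py 600.2 38.1 44 13
```

```text
clock: 7.2
eef_pos: [598.5, 43.4, 105.2]
eef_rot: [-3.141, 0.001, 0.231]
wrist_force: [0.5, -0.3, 0.5]
finger_gap: 37.6
finger_force: 0.0
t 7.4 [598.2  38.5 106.1] [-3.141e+00  2.000e-03  2.260e-01] F [-0.   0.2 -0.2] gap 37.6 0.0
[ 2.   0.9 62.1] [-0.     0.002 -0.001]
```

```bash
python3 -m crank '[[40,2,1,25,0,0,0],[40,2,1,45,0,0,0],[40,2,1,57,0,0,0],[40,2,1,62,0,0,0],[40,2,1,62,0,0,0],[40,2,1,62,0,0,0],[0,2,1,62,0,0,0],[0,2,1,62,0,0,0],[0,2,1,62,0,0,0],[0,2,1,62,0,0,0]]' 30; python3 go.py 600.2 38.1 44 13
```

```text
clock: 8.4
eef_pos: [600.6, 38.9, 44.6]
eef_rot: [3.142, 0.001, 0.227]
wrist_force: [-0.7, 0.5, -0.9]
finger_gap: 9.4
finger_force: 30.0
t 8.4 [600.6  38.9  44.6] [3.142e+00 1.000e-03 2.270e-01] F [-0.7  0.5 -0.9] gap 9.4 30.008748471736908
[-0.6  0.7  0.6] [ 0.     0.001 -0.   ]
```

```bash
python3 -m crank '[[0,0,0,-40,0,0,0],[0,0,0,-80,0,0,0],[0,0,0,-110,0,0,0],[0,0,0,-110,0,0,0],[0,0,0,-110,0,0,0]]';python3 go.py 512.6 -259.9 150 -7.5
```

```text
clock: 8.9
eef_pos: [600.5, 39.0, 154.2]
eef_rot: [-3.142, 0.001, 0.227]
wrist_force: [0.4, -0.8, -2.3]
finger_gap: 9.4
finger_force: 30.0
t 8.9 [600.5  39.  154.2] [-3.142e+00  1.000e-03  2.270e-01] F [ 0.4 -0.8 -2.3] gap 9.4 29.982515573501587
[-152.9  271.4    4.3] [0.    0.001 0.358]
```

```bash
python3 -m crank '[[0,-22,39,0,0,0,0.06],[0,-44,78,0,0,0,0.12],[0,-66,117,0,0,0,0.18],[0,-88,156,0,0,0,0.24],[0,-110,195,0,0,0,0.3],[0,-132,234,0,0,0,0.358],[0,-147,260,0,0,0,0.358],[0,-153,271.5,0,0,0,0.358],[0,-153,271.5,0,0,0,0.358],[0,-153,271.5,0,0,0,0.358]]';python3 -m crank '[[0,0,0,5,0,0,0],[0,0,0,5,0,0,0]]' >/dev/null; python3 go.py 512.6 -259.9 57 -7.5
```

```text
clock: 9.9
eef_pos: [512.7, -258.9, 153.7]
eef_rot: [-3.141, 0.002, -0.131]
wrist_force: [0.3, 0.3, -0.6]
finger_gap: 9.5
finger_force: 30.0
t 10.1 [ 512.7 -258.7  148.7] [-3.141e+00  2.000e-03 -1.300e-01] F [-0.   0.5 -1.9] gap 9.8 29.982625544071198
[ 0.2  1.2 91.7] [-0.     0.002  0.001]
```

```bash
python3 -m crank '[[0,0.2,1,20,0,0,0],[0,0.2,1,45,0,0,0],[0,0.2,1,65,0,0,0],[0,0.2,1,80,0,0,0],[0,0.2,1,88,0,0,0],[0,0.2,1,92,0,0,0],[0,0.2,1,92,0,0,0],[0,0.2,1,96,0,0,0],[0,0.2,1,99,0,0,0],[0,0.2,1,99,0,0,0]]';python3 go.py 512.6 -259.9 50.5 -7.5
```

```text
clock: 11.1
eef_pos: [512.7, -261.2, 50.7]
eef_rot: [3.141, 0.001, -0.131]
wrist_force: [-0.2, -0.6, -1.3]
finger_gap: 9.8
finger_force: 30.0
t 11.1 [ 512.7 -261.2   50.7] [ 3.141e+00  1.000e-03 -1.310e-01] F [-0.2 -0.6 -1.3] gap 9.8 29.982638955116272
[-0.2 -1.3  0.2] [ 0.     0.001 -0.   ]
```

```bash
python3 -m crank '[[0,0,-1,0.8,0,0,0],[0,0,-1,1.5,0,0,0],[0,0,-1,1.5,0,0,0]]';python3 go.py
```

```text
clock: 11.4
eef_pos: [513.0, -260.9, 50.5]
eef_rot: [3.14, -0.0, -0.131]
wrist_force: [-4.5, -2.6, 11.7]
finger_gap: 9.5
finger_force: 30.0
t 11.4 [ 513.  -260.9   50.5] [ 3.14  -0.    -0.131] F [-4.5 -2.6 11.7] gap 9.5 29.994728565216064
```

```bash
python3 -m crank '[[17,0,0,-1,0,0,0],[17,0,0,-1,0,0,0],[17,0,0,-20,0,0,0],[17,0,0,-60,0,0,0],[30,0,0,-95,0,0,0],[40,0,0,-95,0,0,0]]';python3 go.py 621.6 169.8 110 2
python3 - <<'E'
from h import *
from scipy.spatial.transform import Rotation
z=np.load('top1.npz');P=cloud(z['d'],'top');Z=P[...,2];m=np.zeros(Z.shape,bool);m[160:200,190:225]=1
for lo,hi in((36,48),(50,60)):
    q=P[m&(Z>lo)&(Z<hi)][:,:2];c=q.mean(0);v=np.linalg.svd(q-c)[2][0];print(c,np.degrees(np.arctan(v[1]/v[0])))
E
```

```text
clock: 12.0
eef_pos: [514.5, -260.9, 148.8]
eef_rot: [3.138, -0.006, -0.131]
wrist_force: [-0.2, -0.3, 0.0]
finger_gap: 28.5
finger_force: 0.0
t 12.0 [ 514.5 -260.9  148.8] [ 3.138 -0.006 -0.131] F [-0.2 -0.3  0. ] gap 28.5 0.0
[  49.7 -441.1   37.8] [ 0.004 -0.006 -0.166]
[621.50715008 168.64692585] 0.9608159243867281
[621.946801   169.93415712] 1.2727821124876593
```

```bash
python3 -m crank '[[40,5,-45,0,0,0,-0.02],[40,10,-90,0,0,0,-0.04],[40,15,-135,0,0,0,-0.06],[40,20,-180,0,0,0,-0.08],[40,25,-225,0,0,0,-0.1],[40,30,-270,0,0,0,-0.12],[40,35,-315,0,0,0,-0.14],[40,40,-360,0,0,0,-0.16],[40,45,-405,0,0,0,-0.16],[40,50,-441,10,0,0,-0.16]]' >/dev/null;python3 -m crank '[[40,0,0,15,0,0,0],[40,0,0,28,0,0,0],[40,0,0,28,0,0,0],[40,0,0,28,0,0,0]]' >/dev/null; python3 go.py 621.6 169.8 44 1.5
```

```text
t 13.4 [620.  169.4 105.8] [3.141e+00 1.000e-03 2.700e-02] F [-0.3 -0.2  0.5] gap 37.9 0.0
[ 1.7 -0.4 61.8] [0.    0.001 0.001]
```

```bash
python3 -m crank '[[40,2,-0.4,25,0,0,0],[40,2,-0.4,45,0,0,0],[40,2,-0.4,57,0,0,0],[40,2,-0.4,62,0,0,0],[40,2,-0.4,62,0,0,0],[40,2,-0.4,62,0,0,0],[0,2,-0.4,62,0,0,0],[0,2,-0.4,62,0,0,0],[0,2,-0.4,62,0,0,0],[0,2,-0.4,62,0,0,0]]' 30; python3 go.py
python3 -m crank '[[0,0,0,-40,0,0,0],[0,0,0,-80,0,0,0],[0,0,0,-110,0,0,0],[0,0,0,-110,0,0,0],[0,0,0,-110,0,0,0]]';python3 go.py 506.9 -303.5 150 -7.5
```

```text
clock: 14.4
eef_pos: [622.0, 171.1, 44.1]
eef_rot: [3.141, 0.001, 0.029]
wrist_force: [-0.3, -0.2, -0.2]
finger_gap: 9.7
finger_force: 30.0
t 14.4 [622.  171.1  44.1] [3.141e+00 1.000e-03 2.900e-02] F [-0.3 -0.2 -0.2] gap 9.7 29.99691814184189
clock: 14.9
eef_pos: [622.0, 171.1, 153.8]
eef_rot: [3.142, 0.001, 0.029]
wrist_force: [-1.1, -0.3, -1.2]
finger_gap: 9.8
finger_force: 30.0
t 14.9 [622.  171.1 153.8] [3.142e+00 1.000e-03 2.900e-02] F [-1.1 -0.3 -1.2] gap 9.8 29.982805252075195
[-128.7  471.1    4. ] [0.    0.001 0.16 ]
```

```bash
python3 -m crank '[[0,-12,45,0,0,0,0.02],[0,-24,90,0,0,0,0.04],[0,-37,135,0,0,0,0.06],[0,-49,180,0,0,0,0.08],[0,-61,225,0,0,0,0.1],[0,-74,270,0,0,0,0.12],[0,-86,315,0,0,0,0.14],[0,-98,360,0,0,0,0.16],[0,-111,405,0,0,0,0.16],[0,-122,447,0,0,0,0.16]]'>/dev/null; python3 -m crank '[[0,-6.7,24,0,0,0,0],[0,-6.7,24,5,0,0,0],[0,-6.7,24,5,0,0,0],[0,-6.7,24,5,0,0,0]]' >/dev/null; python3 go.py 506.9 -303.5 57 -7.5
python3 - <<'E'
from h import *
p,d=shot('scene')
cv2.imwrite('pics/a3.png',cv2.resize(p[180:380,230:430],None,fx=3,fy=3)[...,::-1])
E
```

```text
t 16.3 [ 503.3 -301.   148.2] [-3.141e+00  2.000e-03 -1.300e-01] F [ 0.7 -0.3  0. ] gap 9.6 29.982908070087433
[ 4.1  2.1 91.2] [-0.001  0.002  0.001]
```

View pics/a3.png

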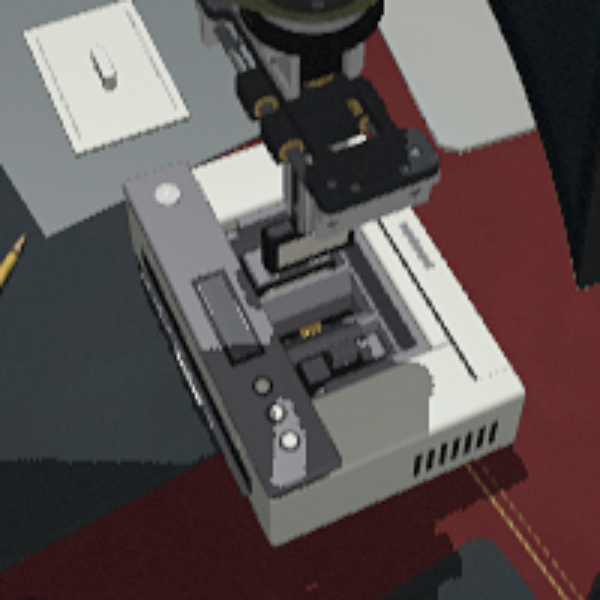

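The medium cartridge sits in the right-hand slot at about (345,355) and the slim one is held above the middle. I'll correct by (4,2) and lower it.

```bash
python3 -m crank '[[0,4,2,15,0,0,0],[0,4,2,40,0,0,0],[0,4,1.5,55,0,0,0],[0,4,1.5,55,0,0,0],[0,4,1.5,65,0,0,0],[0,4,1.5,75,0,0,0],[0,4,1.5,85,0,0,0],[0,4,1.5,91,0,0,0],[0,4,1.5,91,0,0,0]]';python3 go.py 506.9 -303.5 49 -7.5
```

```text
clock: 17.25
eef_pos: [506.5, -304.0, 57.1]
eef_rot: [-3.141, 0.002, -0.131]
wrist_force: [0.3, -0.0, -0.2]
finger_gap: 9.8
finger_force: 30.0
t 17.25 [ 506.5 -304.    57.1] [-3.141e+00  2.000e-03 -1.310e-01] F [ 0.3 -0.  -0.2] gap 9.8 29.982913434505463
[ 0.4 -0.5  8.1] [-0.     0.002 -0.   ]
```

```bash
python3 -m crank '[[0,0.4,-0.5,4,0,0,0],[0,0.4,-0.5,7,0,0,0],[0,0.4,-0.5,8.2,0,0,0],[0,0.4,-0.5,8.2,0,0,0],[0,0.4,-0.5,8.2,0,0,0]]';python3 go.py
```

```text
clock: 17.75
eef_pos: [507.4, -303.8, 50.0]
eef_rot: [3.141, 0.001, -0.131]
wrist_force: [0.2, -0.1, -0.6]
finger_gap: 9.9
finger_force: 30.0
t 17.75 [ 507.4 -303.8   50. ] [ 3.141e+00  1.000e-03 -1.310e-01] F [ 0.2 -0.1 -0.6] gap 9.9 29.984412789344788
```

```bash
python3 -m crank '[[0,0,0,1,0,0,0],[0,0,0,1.8,0,0,0],[0,0,0,1.8,0,0,0]]';python3 go.py
```

```text
clock: 18.05
eef_pos: [507.5, -304.2, 49.9]
eef_rot: [3.14, -0.0, -0.131]
wrist_force: [-7.5, 2.9, 18.4]
finger_gap: 9.7
finger_force: 30.0
t 18.05 [ 507.5 -304.2   49.9] [ 3.14  -0.    -0.131] F [-7.5  2.9 18.4] gap 9.7 30.00992774963379
```

Home. I'll release, rise, check the cartridges and refine the cover pose.

```bash
python3 -m crank '[[17,0,0,-1,0,0,0],[17,0,0,-1,0,0,0],[17,0,0,-20,0,0,0],[17,0,0,-60,0,0,0],[30,-50,-20,-95,0,0,0],[40,-95,-40,-95,0,0,-0.1],[40,-140,-60,-95,0,0,-0.2],[40,-180,-80,-95,0,0,-0.3]]';python3 - <<'E'
from h import *
p,d=shot('top','t2.png');np.savez('top2.npz',p=p,d=d)
p2,d2=shot('scene','s2.png')
a=cv2.resize(p[150:290,195:495],(700,327));b=cv2.resize(p2[190:310,230:430],(450,270))
c=np.zeros((600,700,3),np.uint8);c[:327]=a;c[328:598,:450]=b;cv2.imwrite('pics/a4.png',c[...,::-1])
z=np.load('top1.npz');p,d=z['p'],z['d'];P=cloud(d,'top')
m=np.zeros(d.shape,bool);m[205:262,240:325]=1;m&=(p.min(-1)>190)
Z=P[...,2]
for n,s in(('plate',m&(Z<13)),('ridge',m&(Z>17))):
    q=P[s];n_,l,st,c=cv2.connectedComponentsWithStats(s.astype(np.uint8));k=1+np.argmax(st[1:,4]);q=P[l==k]
    r=cv2.minAreaRect(q[:,:2].astype(np.float32));print(n,r,np.median(q[:,2]),q.mean(0))
E
python3 go.py 496.4 -8.4 60 81.9
```

```text
clock: 18.85
eef_pos: [342.4, -203.0, 143.1]
eef_rot: [3.141, 0.001, 0.173]
wrist_force: [-0.0, -0.7, 0.2]
finger_gap: 37.4
finger_force: 0.0
plate ((496.742919921875, -8.400177001953125), (143.5696258544922, 98.26544952392578), 81.70162963867188) 7.513901123241659 [495.90563647  -8.94078457   7.46134194]
ridge ((496.366943359375, -8.413841247558594), (35.002601623535156, 10.309356689453125), 81.94076538085938) 22.024556030038298 [496.16710024  -8.27035698  21.77188842]
t 18.95 [ 340.  -201.   142.6] [-3.14e+00  3.00e-03  1.72e-01] F [ 0.1 -1.2  1. ] gap 37.4 0.0
[ 187.3 -162.8   82.3] [-3.000e-03  1.000e-03 -1.257e+00]
```

View pics/a4.png

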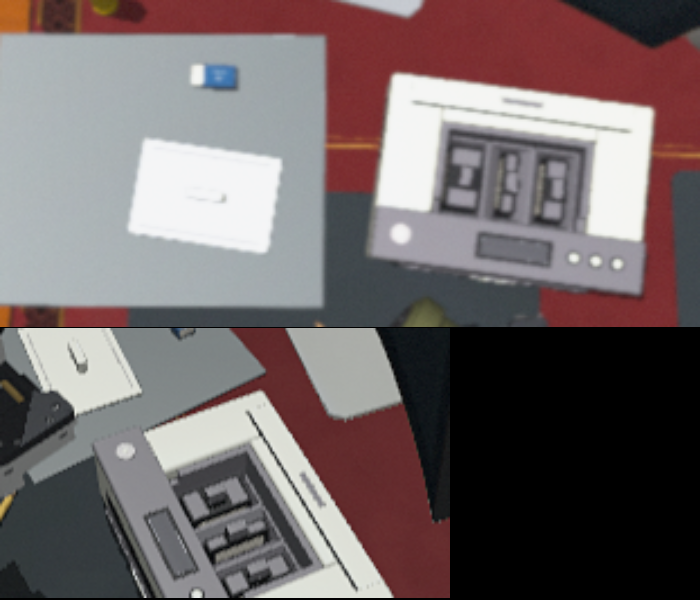

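All three cartridges sit level in their own slots, wide at (463,178), slim at (507,182), medium at (550,187). The cover is undisturbed with its ridge at (207,196). Now I'll measure their tops and head for the cover.

```bash
python3 - <<'E'
from h import *
z=np.load('top2.npz');P=cloud(z['d'],'top');a=np.radians(-7.5)
r=P[...,:2]-[506.9,-303.5];X=r@[np.cos(a),np.sin(a)];Y=r@[-np.sin(a),np.cos(a)];Z=P[...,2]
for k in(-44,0,44):
    m=(abs(X)<36)&(abs(Y-k)<20)
    for lo,hi in((44.5,53),(56,66)):
        q=m&(Z>lo)&(Z<hi);r_=cv2.minAreaRect(np.c_[X[q],Y[q]].astype(np.float32));print(k,np.round(r_[0],1),np.round(r_[1],1),round(r_[2],1),np.median(Z[q]))
E
python3 -m crank '[[40,20,-17,0,0,0,-0.13],[40,40,-34,0,0,0,-0.26],[40,60,-51,0,0,0,-0.39],[40,80,-68,0,0,0,-0.52],[40,100,-85,0,0,0,-0.65],[40,120,-102,0,0,0,-0.78],[40,140,-119,0,0,0,-0.91],[40,160,-136,15,0,0,-1.04],[40,175,-153,30,0,0,-1.17],[40,187,-163,45,0,0,-1.257]]' >/dev/null
python3 -m crank '[[40,0,0,10,0,0,0],[40,0,0,20,0,0,0],[40,0,0,20,0,0,0],[40,0,0,20,0,0,0]]'>/dev/null; python3 go.py 496.5 -8.4 9.5 81.9
```

```text
-44 [  2.8 -42.7] [65.1 29.5] 10.7 47.72216166807648
-44 [ -0.1 -43.9] [15.9  9.5] 3.9 61.220115971377815
0 [-1.7 -4.2] [35.5 61.4] 74.6 47.45260026393474
0 [ 0.6 -0.2] [ 9.5 18.1] 84.8 61.292980270310345
44 [ 0. 43.] [59.9 32.3] 0.2 47.75671373572487
44 [ 0.1 42.9] [17.9  9.4] 6.9 60.804552085103104
t 20.35 [500.9 -12.5  78.3] [-3.141  0.     1.424] F [-0.7 -0.7 -0.2] gap 37.9 0.0
[ 3.4 -4.9 68.9] [-0.001  0.    -0.006]
```

All home (tops at 48 and 61 mm, centres within about 1 mm). Now I'll grip the ridge.

```bash
python3 -m crank '[[40,2,-3,20,0,0,0],[40,3.4,-5,40,0,0,0],[40,3.4,-5,48,0,0,0],[40,3.4,-5,48,0,0,0]]'>/dev/null; python3 go.py 496.5 -8.4 9.5 81.9
```

```text
t 20.75 [496.2  -8.1  29.9] [-3.14   0.     1.425] F [-0.1 -0.2  0.2] gap 37.4 0.0
[-0.3  0.3 20.4] [-0.002  0.    -0.004]
```

```bash
python3 -m crank '[[40,-0.3,0.3,10,-0.001,0,-0.004],[40,-0.3,0.3,16,-0.001,0,-0.004],[40,-0.3,0.3,20,-0.001,0,-0.004],[40,-0.3,0.3,20,-0.001,0,-0.004],[40,-0.3,0.3,20,-0.001,0,-0.004],[0,-0.3,0.3,20,-0.001,0,-0.004],[0,-0.3,0.3,20,-0.001,0,-0.004],[0,-0.3,0.3,20,-0.001,0,-0.004],[0,-0.3,0.3,20,-0.001,0,-0.004],[0,-0.3,0.3,20,-0.001,0,-0.004]]' 55; python3 go.py 496.5 -8.4 9.5 81.9
```

```text
clock: 21.75
eef_pos: [496.7, -8.1, 10.1]
eef_rot: [3.141, 0.0, 1.43]
wrist_force: [-0.5, 0.0, 1.2]
finger_gap: 9.6
finger_force: 55.0
t 21.75 [496.7  -8.1  10.1] [3.141 0.    1.43 ] F [-0.5  0.   1.2] gap 9.6 54.99993681907654
[-0.3 -0.2  0.6] [0. 0. 0.]
```

```bash
cat > cv.py <<'E'
# usage: cv.py X Z theta_deg [Y] : cover origin in printer frame, back edge up by theta -> tool rows from present pose
import sys
from h import *
from scipy.spatial.transform import Rotation as Ro
s=manip.read_state();R=Ro.from_euler('xyz',s['eef_rot'])
print('t',round(s['clock'],2),s['eef_pos'].round(1),s['eef_rot'].round(3),'F',s['wrist_force'].round(1),'M',s['moment'].round(2),'gap',round(s['finger_gap'],1))
D=np.radians;H=6.1;Pp=np.array([506.9,-303.5,0]);Rp=Ro.from_euler('z',-7.5,degrees=True);Rt=Ro.from_matrix(np.array([[0,1,0],[1,0,0],[0,0,-1.]]))
# present cover pose
Rc=R*Rt.inv();c=s['eef_pos']-Rc.apply([0,0,H]);print('cover now (printer)',Rp.inv().apply(c-Pp).round(1),(Rp.inv()*Rc).as_euler('xyz',degrees=True).round(2))
for w in sys.argv[1:]:
    X,Z,th=[float(v) for v in w.split(',')]
    Rc=Rp*Ro.from_euler('y',-th,degrees=True);T=Pp+Rp.apply([X,0,Z])+Rc.apply([0,0,H])
    print(w,R.inv().apply(T-s['eef_pos']).round(1),(R.inv()*Rc*Rt).as_rotvec().round(4))
E
python3 -m crank '[[0,0,0,-30,0,0,0],[0,0,0,-70,0,0,0],[0,0,0,-110,0,0,0],[0,0,0,-140,0,0,0],[0,0,0,-140,0,0,0],[0,0,0,-140,0,0,0]]'; python3 cv.py 36,140,0 36,140,15
```

```text
clock: 22.35
eef_pos: [496.5, -8.1, 149.7]
eef_rot: [3.141, 0.0, 1.43]
wrist_force: [-1.2, -1.2, -1.4]
finger_gap: 9.7
finger_force: 55.0
t 22.35 [496.5  -8.1 149.7] [3.141 0.    1.43 ] F [-1.2 -1.2 -1.4] M [-0.02 -0.09 -0.  ] gap 9.7
cover now (printer) [-48.9 291.5 143.6] [-0.02 -0.02 -0.58]
36,140,0 [-290.7   87.8    3.8] [ 0.0003  0.0003 -0.0101]
36,140,15 [-290.7   86.2    4. ] [-0.2615  0.0016 -0.01  ]
```

```bash
python3 - <<'E'
from h import *
z=np.load('scene1.npz');P=cloud(z['d'],'scene');q=P[(z['d']>0)]
for y in range(-450,-50,50):
    for lo,hi in((100,250),(250,400),(400,560)):
        s=q[(abs(q[:,1]-y)<25)&(q[:,2]>lo)&(q[:,2]<hi)&(q[:,0]>560)]
        if len(s):print(y,lo,len(s),np.percentile(s[:,0],[1,10,50]).round())
E
python3 -m crank '[[0,-45,13,0,0,0,-0.01],[0,-90,26,0,0,0,-0.01],[0,-135,40,0,0,0,-0.01],[0,-180,54,0,0,0,-0.01],[0,-220,66,0,0,0,-0.01],[0,-220,66,0,0,0,-0.01]]'
```

```text
-400 100 766 [615. 618. 627.]
-400 250 1629 [604. 609. 620.]
-400 400 2965 [594. 599. 609.]
-350 100 1536 [ 640.  651. 1209.]
-350 250 1430 [ 628.  635. 1205.]
-350 400 1791 [615. 621. 634.]
-300 100 1476 [ 665.  675. 1208.]
-300 250 2123 [ 654.  662. 1208.]
-300 400 1803 [641. 646. 659.]
-250 100 1731 [ 688.  697. 1221.]
-250 250 2511 [ 676.  686. 1220.]
-250 400 1734 [663. 669. 680.]
-200 100 1202 [ 707.  713. 1207.]
-200 250 2116 [ 696.  703. 1205.]
-200 400 1031 [683. 687. 696.]
-150 100 390 [722. 725. 732.]
-150 250 732 [711. 715. 722.]
-150 400 858 [701. 705. 713.]
-100 100 425 [736. 739. 745.]
-100 250 700 [725. 728. 735.]
-100 400 533 [717. 720. 726.]
clock: 22.95
eef_pos: [530.3, -239.1, 147.5]
eef_rot: [-3.139, -0.0, 1.436]
wrist_force: [0.7, -0.6, -1.2]
finger_gap: 9.2
finger_force: 55.0
```

```bash
python3 cv.py 20,120,0 20,120,15 20,95,15
```

```text
t 22.95 [ 530.3 -239.1  147.5] [-3.139 -0.     1.436] F [ 0.7 -0.6 -1.2] M [ 0.01 -0.12  0.03] gap 9.2
cover now (printer) [ 14.7  66.9 141.4] [ 0.01  0.16 -0.24]
20,120,0 [-66.9   5.6  21.4] [-0.0029 -0.0002 -0.0042]
20,120,15 [-66.9   4.   21.6] [-0.2647  0.0004 -0.0042]
20,95,15 [-66.9   4.1  46.6] [-0.2647  0.0004 -0.0042]
```

```bash
python3 -m crank '[[0,-25,2,5,-0.1,0,-0.004],[0,-50,4,10,-0.2,0,-0.004],[0,-67,4,15,-0.265,0,-0.004],[0,-67,4,21,-0.265,0,-0.004],[0,-67,4,21,-0.265,0,-0.004],[0,-67,4,21,-0.265,0,-0.004],[0,-67,4,21,-0.265,0,-0.004]]';python3 cv.py 20,95,15 20,82.5,15
python3 - <<'E'
from h import *
o=[]
for n,(a,b,c,e) in(('scene',(170,370,220,420)),('top',(150,310,330,490))):
    p,d=shot(n);np.savez(n+'3.npz',p=p,d=d);o.append(cv2.resize(p[a:b,c:e],(400,400),interpolation=cv2.INTER_CUBIC))
cv2.imwrite('pics/a5.png',np.hstack(o)[...,::-1])
E
```

```text
clock: 23.65
eef_pos: [526.9, -301.3, 129.1]
eef_rot: [2.877, 0.001, 1.445]
wrist_force: [-0.2, -0.1, -0.3]
finger_gap: 9.6
finger_force: 55.0
t 23.65 [ 526.9 -301.3  129.1] [2.877e+00 1.000e-03 1.445e+00] F [-0.2 -0.1 -0.3] M [-0.04  0.12 -0.04] gap 9.6
cover now (printer) [ 21.1   4.8 123.2] [ -0.04 -15.15   0.31]
20,95,15 [-4.8 -8.5 27. ] [ 0.0025 -0.0006  0.0052]
20,82.5,15 [ -4.8 -11.7  39. ] [ 0.0025 -0.0006  0.0052]
```

View pics/a5.png

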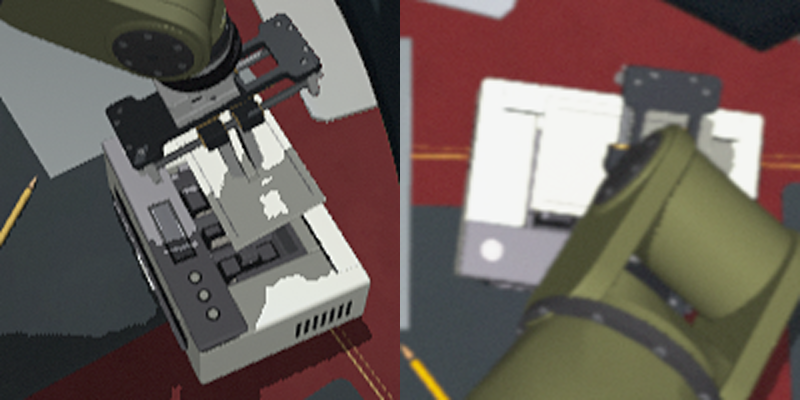

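The scene view shows the cover held over the hatch (centre about (250,190)), tilted towards the panel on the left. I'll verify its held pose by plane fit while centring Y.

```bash
python3 -m crank '[[0,-4.8,-3,10,0.0025,-0.0006,0.005],[0,-4.8,-8.5,27,0.0025,-0.0006,0.005],[0,-4.8,-8.5,27,0.0025,-0.0006,0.005],[0,-4.8,-8.5,27,0.0025,-0.0006,0.005],[0,-4.8,-8.5,27,0.0025,-0.0006,0.005]]';python3 cv.py 20,82.5,15
cat > fit.py <<'E'
from h import *
from scipy.spatial.transform import Rotation as Ro
s=manip.read_state();R=Ro.from_euler('xyz',s['eef_rot']);Rp=Ro.from_euler('z',-7.5,degrees=True);Rt=Ro.from_matrix(np.array([[0,1,0],[1,0,0],[0,0,-1.]]))
Rc=R*Rt.inv();c=s['eef_pos']-Rc.apply([0,0,6.1])
for n in('scene','top'):
    p,d=shot(n);P=cloud(d,n);Q=Rc.inv().apply((P-c).reshape(-1,3)).reshape(P.shape)
    m=(abs(Q[...,0])<60)&(abs(Q[...,1])<85)&(abs(Q[...,2]-4)<5)&(d>0)
    q=Q[m];A=np.c_[q[:,:2],np.ones(len(q))];k=np.linalg.lstsq(A,q[:,2],rcond=None)[0]
    print(n,len(q),'slope deg x,y',np.degrees(k[:2]).round(2),'top z',k[2].round(2))
    for t in(-50,-30,30,50):
        r=q[abs(q[:,1]-t)<6]
        if len(r):print('  y',t,'x range',np.percentile(r[:,0],[1,99]).round(1))
    for t in(-35,-20,20,35):
        r=q[abs(q[:,0]-t)<6]
        if len(r):print('  x',t,'y range',np.percentile(r[:,1],[1,99]).round(1))
E
python3 fit.py
```

```text
clock: 24.25
eef_pos: [524.9, -307.0, 101.5]
eef_rot: [2.878, 0.001, 1.439]
wrist_force: [0.8, 0.6, -1.6]
finger_gap: 9.5
finger_force: 55.0
t 24.25 [ 524.9 -307.   101.5] [2.878e+00 1.000e-03 1.439e+00] F [ 0.8  0.6 -1.6] M [-0.01  0.09 -0.07] gap 9.5
cover now (printer) [19.8 -1.1 95.6] [ -0.03 -15.08  -0.06]
20,82.5,15 [ 1.1 -3.3 12.7] [ 0.0015  0.0008 -0.001 ]
scene 2208 slope deg x,y [ 0.09 -0.03] top z 2.87
  y -50 x range [-47.2  45. ]
  y -30 x range [-47.   45.6]
  y 30 x range [-48.   45.4]
  y 50 x range [-47.1  45.6]
  x -35 y range [-69.   62.7]
  x -20 y range [-69.8  28.7]
  x 20 y range [-70.1  28.8]
  x 35 y range [-69.7  56.1]
top 1324 slope deg x,y [-0.01 -0.05] top z 3.92
  y -50 x range [38.  46.7]
  y -30 x range [33.4 46.6]
  y 30 x range [-46.5  46.7]
  y 50 x range [-46.4  46.2]
  x -35 y range [21.5 69.2]
  x -20 y range [15.9 68.7]
  x 20 y range [-69.1  68.7]
  x 35 y range [-68.7  68.5]
```

Cover pose in the hand matches the model within 1 mm. Lowering to the slide start.

```bash
python3 -m crank '[[0,1,-1.5,6,0.001,0,0],[0,1,-3.3,12.5,0.001,0,0],[0,1,-3.3,12.5,0.001,0,0],[0,1,-3.3,12.5,0.001,0,0]]' >/dev/null;python3 cv.py 20,82.5,15 8,79.3,15 -2.6,76.4,15
```

```text
t 24.75 [ 524.6 -305.7   87.6] [ 2.881 -0.     1.439] F [ 0.4  0.5 -0.7] M [ 0.01  0.05 -0.01] gap 9.2
cover now (printer) [19.5  0.1 81.7] [ 1.000e-02 -1.496e+01 -7.000e-02]
20,82.5,15 [-0.1  0.7 -0.6] [-0.0008  0.0002 -0.0011]
8,79.3,15 [ -0.1 -11.7  -0.6] [-0.0008  0.0002 -0.0011]
-2.6,76.4,15 [ -0.1 -22.7  -0.6] [-0.0008  0.0002 -0.0011]
```

```bash
python3 -m crank '[[0,0,-4,-0.6,0,0,0],[0,0,-8,-0.6,0,0,0],[0,0,-12,-0.6,0,0,0],[0,0,-15,-0.6,0,0,0],[0,0,-18,-0.6,0,0,0],[0,0,-20.5,-0.6,0,0,0],[0,0,-22,-0.6,0,0,0],[0,0,-22,-0.6,0,0,0],[0,0,-22,-0.6,0,0,0]]' >/dev/null;python3 cv.py -2.3,76.2,15 -2,74.4,11 -1.8,72.4,7 -1.8,70.5,3.5 -1.8,68.7,0.3 -1.8,68.2,0
```

```text
t 25.65 [ 503.6 -303.    82.8] [2.88  0.    1.439] F [-0.2  0.2 -1.2] M [-0.01  0.02  0.01] gap 9.6
cover now (printer) [-1.8  0.1 76.9] [-1.000e-02 -1.499e+01 -6.000e-02]
-2.3,76.2,15 [-0.1 -0.7  0.6] [-0.0002  0.0005 -0.001 ]
-2,74.4,11 [-0.1 -0.5  2.4] [ 0.0696  0.0004 -0.001 ]
-1.8,72.4,7 [-0.1 -0.4  4.4] [ 0.1394  0.0004 -0.001 ]
-1.8,70.5,3.5 [-0.1 -0.5  6.3] [ 0.2005  0.0004 -0.001 ]
-1.8,68.7,0.3 [-0.1 -0.6  8.1] [ 0.2564  0.0004 -0.001 ]
-1.8,68.2,0 [-0.1 -0.7  8.6] [ 0.2616  0.0003 -0.001 ]
```

Under the lip without contact. Now I'll lower the back edge.

```bash
python3 -m crank '[[0,0,-0.6,1.5,0.035,0,0],[0,0,-0.5,2.4,0.07,0,0],[0,0,-0.4,3.4,0.105,0,0],[0,0,-0.4,4.4,0.139,0,0],[0,0,-0.4,5.3,0.17,0,0],[0,0,-0.5,6.3,0.2,0,0],[0,0,-0.5,6.3,0.2,0,0]]' >/dev/null;python3 cv.py -1.8,68.7,0.3 -1.8,68.2,0
```

```text
t 26.35 [ 505.2 -303.1   76.4] [3.08  0.    1.439] F [ 0.8  0.  -0.9] M [0.04 0.01 0.08] gap 9.4
cover now (printer) [-1.4  0.2 70.3] [-0.01 -3.51 -0.04]
-1.8,68.7,0.3 [-0.2 -0.1  1.6] [ 0.056   0.0002 -0.0007]
-1.8,68.2,0 [-0.2 -0.1  2.1] [ 0.0612  0.0002 -0.0007]
```

```bash
python3 -m crank '[[0,0,-0.1,0.8,0.028,0,0],[0,0,-0.1,1.6,0.056,0,0],[0,0,-0.1,2.1,0.061,0,0],[0,0,-0.1,2.1,0.061,0,0],[0,0,-0.1,2.1,0.061,0,0]]' >/dev/null;python3 cv.py
```

```text
t 26.85 [ 505.  -303.1   74.7] [3.139 0.    1.439] F [ 5.7  0.6 -0.6] M [-0.01 -1.11  0.01] gap 9.2
cover now (printer) [-1.9  0.1 68.6] [-0.01 -0.14 -0.07]
```

```bash
python3 -m crank '[[0,0,0.5,0,0,0,0],[0,0,0.8,0.3,0,0,0],[0,0,0.8,0.3,0,0,0]]' >/dev/null;python3 cv.py
```

```text
t 27.15 [ 505.2 -303.3   74.1] [3.142 0.    1.439] F [ 0.3  0.5 -0.7] M [-0.01 -0.01  0.03] gap 9.1
cover now (printer) [-1.7  0.  68. ] [-0.   -0.   -0.07]
```

```bash
python3 -m crank '[[20,0,0,0,0,0,0],[30,0,0,0,0,0,0],[30,0,0,-10,0,0,0],[30,0,0,-40,0,0,0],[30,0,-40,-80,0,0,0],[30,0,-85,-100,0,0,0],[30,30,-130,-110,0,0,0],[30,60,-170,-110,0,0,0],[30,80,-190,-110,0,0,0],[30,80,-190,-110,0,0,0]]';python3 - <<'E'
from h import *
a=np.radians(-7.5);o=[]
for n,(r0,r1,c0,c1) in(('top',(150,310,330,490)),('scene',(190,370,240,420))):
    p,d=shot(n);o.append(cv2.resize(p[r0:r1,c0:c1],(400,400),interpolation=cv2.INTER_CUBIC));P=cloud(d,n)
    r=P[...,:2]-[506.9,-303.5];X=r@[np.cos(a),np.sin(a)];Y=r@[-np.sin(a),np.cos(a)];Z=P[...,2]
    m=(X>-36)&(X<42)&(abs(Y)<65)&(Z>60)&(Z<78)
    A=np.c_[X[m],Y[m],np.ones(m.sum())];k=np.linalg.lstsq(A,Z[m],rcond=None)[0];print(n,m.sum(),np.degrees(k[:2]),'top',k[2])
    g=(abs(X)<30)&(abs(Y)<40)&(Z>80)&(Z<92);b=cv2.minAreaRect(np.c_[X[g],Y[g]].astype(np.float32));print('ridge',b,np.median(Z[g]))
cv2.imwrite('pics/a6.png',np.hstack(o)[...,::-1])
E
```

```text
clock: 28.15
eef_pos: [325.8, -196.8, 185.1]
eef_rot: [3.14, 0.001, 1.439]
wrist_force: [1.3, 0.1, -0.6]
finger_gap: 28.0
finger_force: 0.0
top 2026 [ 0.00634044 -0.12917138] top 71.81613201992296
ridge ((-2.093695640563965, 0.31854248046875), (10.08066177368164, 34.849613189697266), 0.015389746986329556) 85.60034674303107
scene 2103 [ 0.00863411 -0.09007515] top 70.81291746478352
ridge ((-2.7098631858825684, -0.9994049072265625), (34.88032913208008, 10.88536262512207), 87.96099853515625) 84.40146609068972
```

View pics/a6.png

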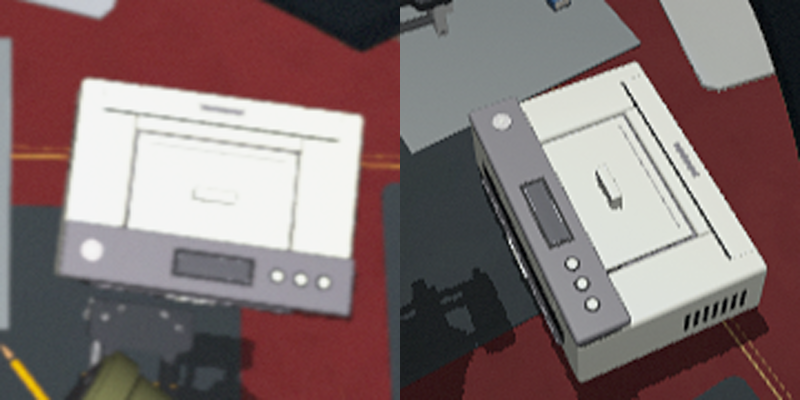

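The cover lies flat and square in its recess, its ridge at about (215,195) in the top view. Its top is at about 72 mm, with X -2, Y 0. The gripper is clear, so I'm handing in.

```bash
python3 -c "
from cell import manip
print(manip.sign_off())"
```

```text
the job is handed in; nothing more can be done
None
```

I've handed the job in: all three cartridges are home in their own slots, the cover lies flat under the lip, the arm was clear of everything, and it took about 28 s of the 99 s; the hand-in returned no verdict.

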